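Clip the temperature probe into the flask's bath

TASK

One of the three steel troughs holds the conical flask. Squeeze the handles of the probe clip to take it off its stand, and clip it onto any wall of the trough with the conical flask, pushed fully down on the rim, with the probe rod hanging inside the trough clear of the flask. Leave the vessels, the bottle and the other things standing where they are.

Things in the scene. Friction and masses are not known exactly. Their poses are not given: they have to be found in the camera images.
- clip: sprung probe clip, grey plastic, 30 mm wide, 75 g, an upright clothes peg on the stand's edge: two jaws 38 mm long point down, two handles spread upwards. Origin: the throat between the jaws, where the gripped edge stops. x: across the gripped edge, to the side with the probe rod; y: along the edge; z: up. Hinge at z = 6 mm, jaws end at z = -38 mm
- clip_handles (a point): point on the clip midway between its two handle ends, 46 mm above the throat. Each handle ends in a black rubber roller, 12 mm diameter, 30 mm long along the clip's y, axes at x = +-19 mm: 50 mm over both, 32 mm when squeezed fully (about 9 N). Squeezing opens the jaws to 25 mm at their tips
- clip_jaw (a joint): angle of the jaw without the probe against the other, rad: 0 = jaws parallel, gripping a 5 mm edge; 0.45 = squeezed fully open; -0.12 = shut on nothing; a spring closes it
- probe_tip (a point): lower end of the clip's steel probe rod, 8 mm diameter, which hangs beside the jaw at clip x = 17 mm down to z = -70 mm; it swings about 17 mm further out while the clip is squeezed
- stand: clip stand fixed to the bench: dark steel foot 70 x 70 x 12 mm with an upright aluminium plate, 5 mm thick (x) and 60 mm wide (y), top edge at z = 100 mm. Origin: centre of its underside, z up
- flask: the conical flask, white polypropylene, 100 mm tall, 64 mm diameter at the base, narrowing evenly from 8 mm up to a 28 mm neck at 66 mm, 36 mm lip on top; stands loose on the floor (5 mm above the bench) of one of the three troughs, anywhere along its length. Origin: centre of its underside, z up.
- beaker: straight open beaker, white polypropylene, 100 mm tall, 62 mm diameter; stands loose on the floor (5 mm above the bench) of one of the three troughs, anywhere along its length. Origin: centre of its underside, z up.
- jar: straight-sided jar with a screw cap, white polypropylene, 100 mm tall, 64 mm diameter, 52 mm cap; stands loose on the floor (5 mm above the bench) of one of the three troughs, anywhere along its length. Origin: centre of its underside, z up.
- trough_left: open rectangular stainless trough fixed to the bench (at the robot's left), 170 (its x) by 110 (its y) by 90 mm high outside, walls and floor 5 mm thick; holds one white vessel. Origin: centre of its underside on the bench, z up; so the short walls' mid-planes lie at x = +-82.5 mm, the long walls' at y = +-52.5 mm, the rim at z = 90 mm.
- trough_mid: open rectangular stainless trough fixed to the bench (ahead of the robot), 170 (its x) by 110 (its y) by 90 mm high outside, walls and floor 5 mm thick; holds one white vessel. Origin: centre of its underside on the bench, z up; so the short walls' mid-planes lie at x = +-82.5 mm, the long walls' at y = +-52.5 mm, the rim at z = 90 mm.
- trough_right: open rectangular stainless trough fixed to the bench (at the robot's right), 170 (its x) by 110 (its y) by 90 mm high outside, walls and floor 5 mm thick; holds one white vessel. Origin: centre of its underside on the bench, z up; so the short walls' mid-planes lie at x = +-82.5 mm, the long walls' at y = +-52.5 mm, the rim at z = 90 mm.
- reagent: bystander: tall amber glass bottle, 80 mm diameter, 250 mm high, standing loose on the bench. Origin: centre of its underside, z up
- pot: bystander: small clear jar, 60 mm diameter, 70 mm high. Origin: centre of its underside
- mortar: bystander: white ceramic bowl, 80 mm diameter, 50 mm high. Origin: centre of its underside

How it is judged:
By the outcome, as a careful person would: the job done as asked, in the order asked, and still so for the second after the job is handed in, with the robot touching nothing.
It also fails if it takes over 48 s, if anything falls off the work surface, if the arm or the gripper's body presses on something with over 40 N, if the wrist force passes 120 N, or if a joint passes its speed limit or range.

ROBOT

A 6-joint arm with a two-finger parallel gripper is mounted at the origin on the work surface. World frame = base frame: x ahead of the robot, y to its left, z up, the work surface at z = 0. Lengths are in m, angles in degrees, forces in N, time in s.
With the tool pointing down it reaches from about 0.25 to 0.725 m from the base axis. Payload 9.7 kg.
Tool frame: the origin (TCP) lies at the very end of the fingers, on their centre line; the grasp point (between the pads) lies grasp_offset behind it (grasp_offset is the distance from the TCP to the grasp point, in m); z points along the fingers, y is the line along which they close (so a half turn about z gives the same grasp; the last joint's range is limited). The gripper opens to 85 mm and grips with 20 to 120 N. Pads are 22 mm wide; open, the fingers measure 114 mm over their backs; the gripper's body (76 mm by 85 mm) begins 54 mm behind the grasp point. The pads swing forward as they close: fully open they stand 13 mm farther back than shut.
Start: joints at [68.125, 4.979, 10.078, 95.1, 0, 90], TCP at [0.205, 0.51, 0.231] pointing down, gripper open.
Joint ranges: [-179.16, 179.16], [-48.56, 103.87], [-65.8, 70.77], [-126.05, 130.52], [-82.76, 87.17], [-180, 180]. Speed limits (degrees/s): [127.2, 127.2, 147.25, 180, 180, 180].

INTERFACE

Orientations are given as [roll, pitch, yaw] about the fixed x, y, z axes, in that order (R = Rz(yaw) Ry(pitch) Rx(roll)).
In Python, from workcell import get_obs, camera, calibration, job_done, recognise, cut_out, mark_of, grasp_offset gives the robot as it stands.
- The arm moves only by the tool servo_tool, never from a script. Its argument "moves" is a list of rows, each a list of 3 entries, a list of its own where there are three numbers: the turn, a rotation vector about the tool's x, y, z in degrees, then the shift along the tool's x, y, z in m, then the opening in per cent of the stroke, from 0 (shut) to 100 (fully open). In form: [[[ax, ay, az], [x, y, z], claw], ...]. A call has 1 to 12 rows; each row shifts and turns the commanded pose from where the row before left it, along the tool's axes as they then stand; what a row does not reach is not made up. A row lasts 1/10 s, in which the tool goes at most 50 mm and 8.59 degrees, less where a joint would pass 70% of its speed; a pose out of reach is approached as far as the arm can. A call is refused whole if a number of a shift passes 0.05 or a number of a turn 8.59, either way. A call with a gripper value outside its range is refused whole. The fingers move at their own pace and stop on an object; "force" is the grip in N (left out, the last holds). Time passes only in rows, so rows that do not move let the fingers close. It gives the time, the measured TCP pose, the force, the opening and the grip force at its end, in the units of the state.
- get_obs(): the state, without advancing time (a new reading comes with each control period).
- camera(name): name is "side" or "top" or "wrist"; returns (picture, depth): 400x640x3 uint8, red, green, blue; 400x640 float32, m along the optical axis (not along the pixel's ray), 0 where there is no reading.
- calibration(name): a dict with "camera_matrix" (3x3 intrinsics, pixels), "R" (3x3) and "t" (3): a world point X has camera coordinates R X + t. Camera axes: x right, y down, z forward; pixel columns grow to the right and rows downward; lengths in m; the calibration is good to about 2 mm. A picture is of the moment at which its call begins: read the wrist's pose just before it. calibration takes no time and is no camera call; for the wrist camera it gives the pose at the moment of the call.
- job_done(): hands the job in; it is judged then, once.
Trained networks look in the newest picture that a camera, given by its name, has taken for a name from the list of things; names that differ only in an ending like _2 or _b are one class to them, and where a whole thing is asked for, a point or a joint stands for the part that bears it (a point fixed in the world has none). Each returns a list of dicts, best first, with "score" (0 to 1); they miss things now and then, are a little off and sometimes report something else, mostly with a low value. They report only what shows in the picture. A call takes as long as a camera call.
- recognise(name, camera): "xyz" ([x, y, z] in m, in the coordinates of the camera as it stood for that picture, good to about 4 mm: the middle of the surface that is visible of it).
- cut_out(name, camera): "mask" (400x640 bool, what is visible of it).
- mark_of(name, camera): "xyz" ([x, y, z] in m, in the coordinates of the camera as it stood for that picture, good to about 4 mm: a listed point, or the origin of a listed thing).
The state is a dict: "time": time; "q": joint angles; "qd": joint speeds; "joint_efforts": joint torques, N m; "ee_pos": TCP position; "tcp_rot": TCP orientation; "wrist_force": force on the tool from outside, world axes, zero at the start; "torque": the same for the moment, N m; "opening": finger opening in m; "grasp_force": force on a finger pad.
Only numpy, scipy, OpenCV 4.12 (cv2) and the standard library are available. Lean on these libraries where they do the work, as an engineer would, in place of code of your own. Each camera call takes 0.05 s, during which the arm holds its last target. There are 200 camera calls.

## Working session

There is one attempt and no reset: what is moved stays moved. The work goes in short steps, Python scripts to look and compute and a tool call to move; the robot and the scene stay as the last step left them, time stands still between calls to the robot, and variables do not carry over. Pictures are saved under pics/ and viewed, at most 10 in all, crops included, and the job is handed in when it is done.

Besides the shell and the picture viewer there is one more tool, called after ">>>" as name([rows], argument=value, ...), one row to a line, values as JSON. servo_tool: Moves the arm, as the interface text tells. Its arguments: {"type":"object","properties":{"moves":{"type":"array"},"force":{"type":"number"}},"required":["moves"]}

```bash
ls; mkdir -p pics
cat > h.py <<'E'
from workcell import *
import numpy as np, cv2
np.set_printoptions(precision=4,suppress=True)
def w(p,c):
    k=calibration(c); return np.array(k["R"]).T@(np.array(p)-np.array(k["t"]))
def px(X,c):
    k=calibration(c); p=np.array(k["camera_matrix"])@(np.array(k["R"])@np.array(X)+k["t"]); return p[:2]/p[2]
def cloud(d,c):
    k=calibration(c);K=np.array(k["camera_matrix"]);v,u=np.mgrid[:400,:640]
    P=np.stack([(u-K[0,2])/K[0,0]*d,(v-K[1,2])/K[1,1]*d,d],-1)
    return (P-np.array(k["t"]))@np.array(k["R"])
E
python3 - <<'E'
from h import *
print(get_obs(),grasp_offset)
ims=[]
for c in ("top","side"):
    im,d=camera(c); ims.append(im); np.save(c+".npy",d)
    for n in "clip clip_handles probe_tip stand flask beaker jar trough_left trough_mid trough_right reagent pot mortar".split():
        print(c,n,[(round(r["score"],2),w(r["xyz"],c)) for r in mark_of(n,c)[:2]])
for c,im in zip(("top","side"),ims): cv2.imwrite(f"pics/{c}0.png",im[...,::-1])
E
```

```text
pics
{'time': 0.0, 'q': array([68.1236,  5.0099, 10.0349, 95.101 ,  0.0005, 90.0006]), 'qd': array([-0.1028,  0.0306,  0.0092,  0.0606,  0.0526,  0.0628]), 'joint_efforts': array([  0.0012, -52.0382,  46.481 ,   0.0163,   0.0001,   0.    ]), 'ee_pos': array([0.2048, 0.5102, 0.2306]), 'tcp_rot': array([-179.924 ,   -0.0005,  158.1229]), 'wrist_force': array([-0.5203,  0.4522,  0.9173]), 'torque': array([ 0.0455,  0.0071, -0.0133]), 'grasp_force': 0.0, 'opening': 0.08556335469560719} 0.0187
top clip [(0.61, array([ 0.4514, -0.1278,  0.0991]))]
top clip_handles [(0.63, array([ 0.4524, -0.1249,  0.1483]))]
top probe_tip []
top stand [(0.75, array([ 0.4468, -0.1319,  0.0008]))]
top flask [(0.68, array([0.5828, 0.007 , 0.0058])), (0.25, array([ 0.4504, -0.1238,  0.1526]))]
top beaker [(0.63, array([ 0.5277, -0.2816,  0.0058]))]
top jar [(0.97, array([0.5438, 0.2483, 0.0045]))]
top trough_left [(0.72, array([0.5206, 0.2751, 0.0009]))]
top trough_mid [(0.85, array([0.6172, 0.0123, 0.0001])), (0.56, array([ 0.4518, -0.1278,  0.1483]))]
top trough_right [(0.29, array([0.5452, 0.2463, 0.0073]))
[... 303 characters left out ...]
]))]
side clip_handles [(0.64, array([ 0.4538, -0.1249,  0.1441]))]
side probe_tip [(0.64, array([ 0.4661, -0.1392,  0.0286]))]
side stand [(0.93, array([ 0.447 , -0.1287, -0.0002]))]
side flask []
side beaker [(0.55, array([ 0.4486,  0.1321, -0.0035]))]
side jar [(0.76, array([0.5462, 0.2443, 0.0016]))]
side trough_left [(0.73, array([ 0.5225,  0.2773, -0.0009]))]
side trough_mid [(0.88, array([0.6197, 0.0151, 0.0032]))]
side trough_right []
side reagent [(0.98, array([ 0.4481,  0.1296, -0.0024])), (0.67, array([ 0.691 ,  0.1924, -0.0001]))]
side pot [(0.71, array([ 0.7145, -0.1668,  0.0013]))]
side mortar [(0.82, array([0.6898, 0.1911, 0.0007])), (0.31, array([ 0.446 , -0.1329, -0.0002]))]
```

View pics/top0.png

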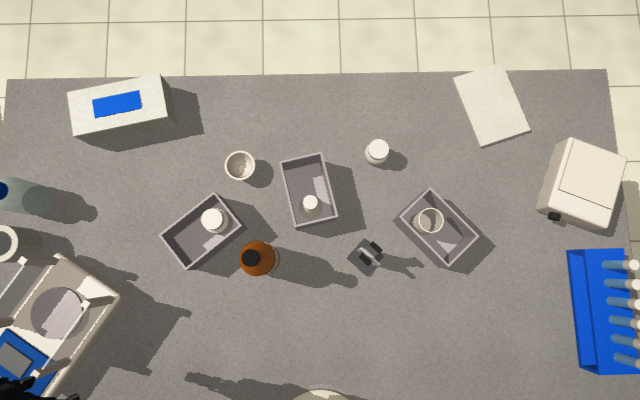

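View pics/side0.png

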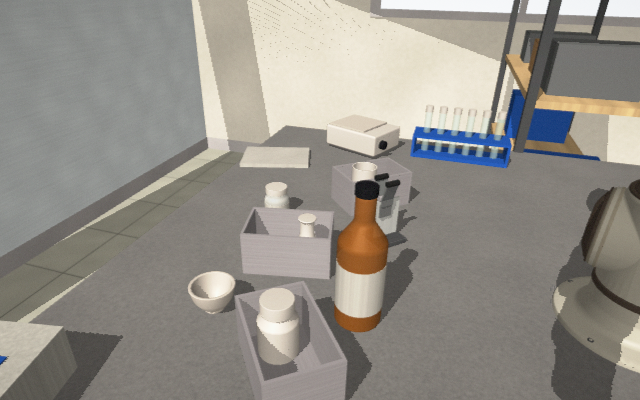

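The flask is in trough_mid, near pixel (310,203) in the top view, towards the robot end. The clip is on the stand at (370,254), and its black rollers run diagonally.

Run:
```python
from h import *
P=cloud(np.load("top.npy"),"top")
def near(c,r,z0,z1):
    m=(np.hypot(P[...,0]-c[0],P[...,1]-c[1])<r)&(P[...,2]>z0)&(P[...,2]<z1); return P[m]
a=near((.618,.014),.115,.08,.1); r=cv2.minAreaRect((a[:,:2]*1000).astype(np.float32)); print(len(a),a[:,2].mean(),r,cv2.boxPoints(r))
b=near((.4525,-.126),.05,.13,.17); r=cv2.minAreaRect((b[:,:2]*1000).astype(np.float32)); print(len(b),b[:,2].mean(),r); print(b)
f=near((.583,.007),.04,.101,.12); print(len(f),f.mean(0))
o=get_obs();k=calibration("wrist");R=np.array(k["R"]);print("wrist cam pos",-R.T@k["t"],"axis",R[2],"xdir",R[0],o["ee_pos"])
```

```text
516 0.08974040510332203 ((616.1107177734375, 13.052543640136719), (170.94717407226562, 110.27347564697266), 12.395499229431152) [[520.794   48.5564]
 [544.4651 -59.1466]
 [711.4274 -22.4513]
 [687.7563  85.2516]]
156 0.14985327054977768 ((451.2859191894531, -125.70301818847656), (29.89824104309082, 49.80519104003906), 46.485862731933594)
[[ 0.4786 -0.1327  0.151 ]
 [ 0.4765 -0.1305  0.1498]
 [ 0.4764 -0.1327  0.1507]
 [ 0.4762 -0.1347  0.1522]
 [ 0.4749 -0.1277  0.1363]
 [ 0.474  -0.1274  0.1543]
 [ 0.4739 -0.1295  0.1557]
 [ 0.474  -0.1322  0.1528]
 [ 0.4739 -0.1344  0.1536]
 [ 0.474  -0.1373  0.1495]
 [ 0.4728 -0.1258  0.1326]
 [ 0.4721 -0.126   0.1479]
 [ 0.4719 -0.1279  0.1502]
 [ 0.4719 -0.1302  0.1503]
 [ 0.4716 -0.1318  0.1547]
 [ 0.4716 -0.1344  0.1531]
 [ 0.4715 -0.1364  0.1547]
 [ 0.4718 -0.1398  0.1477]
 [ 0.4706 -0.1259  0.1311]
 [ 0.4698 -0.1257  0.1493]
 [ 0.4698 -0.1281  0.148 ]
 [ 0.4696 -0.1299  0.1514]
 [ 0.4695 -0.1321  0.1523]
 [ 0.4694 -0.1342  0.1532]
 [ 0.4693 -0.1365  0.1533]
 [ 0.4693 -0.1391  0.1514]
 [ 0.4693 -0.1414  0.1512]
 [ 0.4681 -0.1279  0.1332]
 [ 0
[... 2898 characters left out ...]
1212  0.1536]
 [ 0.4335 -0.1236  0.1521]
 [ 0.4316 -0.1102  0.1495]
 [ 0.4316 -0.1126  0.1491]
 [ 0.4315 -0.1146  0.1509]
 [ 0.4315 -0.1165  0.154 ]
 [ 0.4314 -0.1188  0.1536]
 [ 0.4313 -0.1216  0.1499]
 [ 0.4313 -0.1235  0.1523]
 [ 0.4312 -0.1259  0.1513]
 [ 0.4293 -0.1145  0.1506]
 [ 0.4292 -0.1169  0.1504]
 [ 0.4291 -0.1192  0.1496]
 [ 0.4291 -0.1209  0.1544]
 [ 0.429  -0.1227  0.1574]
 [ 0.427  -0.117   0.1484]
 [ 0.4269 -0.1187  0.1528]
 [ 0.4268 -0.1213  0.1506]
 [ 0.4268 -0.123   0.1547]
 [ 0.4247 -0.1189  0.1503]
 [ 0.4246 -0.121   0.1519]]
163 [0.5803 0.0087 0.1056]
wrist cam pos [0.1316 0.5389 0.3728] axis [ 0.2851 -0.1135 -0.9518] xdir [0.3719 0.9283 0.0007] [0.2049 0.5104 0.2313]
```

>>> servo_tool([
  [[0,0,0],[0,0,-0.04],100],
  [[0,0,0],[0,0,-0.04],100],
  [[0,0,0],[-0.029,-0.031,0],100],
  [[0,0,0],[-0.029,-0.031,0],100],
  [[0,0,0],[-0.029,-0.031,0],100],
  [[0,0,0],[-0.029,-0.031,0],100],
  [[0,0,0],[-0.029,-0.031,0],100],
  [[0,0,0],[-0.029,-0.031,0],100],
  [[0,0,0],[-0.029,-0.031,0],100],
  [[0,0,0],[-0.029,-0.031,0],100],
  [[0,0,0],[-0.029,-0.031,0],100],
  [[0,0,0],[-0.029,-0.031,0],100],
])

```text
time: 2.6
ee_pos: [0.3587, 0.113, 0.3115]
tcp_rot: [180.0, 0.0, 158.1]
wrist_force: [0.5, 0.9, 1.2]
opening: 0.0853
grasp_force: 0.0
```

>>> servo_tool([
  [[0,0,0],[-0.029,-0.031,0],100],
  [[0,0,0],[-0.029,-0.031,0],100],
  [[0,0,0],[-0.029,-0.031,0],100],
  [[0,0,0],[-0.029,-0.031,0],100],
  [[0,0,0],[-0.029,-0.031,0],100],
  [[0,0,0],[-0.029,-0.031,0],100],
  [[0,0,8.58],[0,0,0],100],
  [[0,0,8.58],[0,0,0],100],
  [[0,0,8.58],[0,0,0],100],
  [[0,0,8.58],[0,0,0],100],
  [[0,0,8.58],[0,0,0],100],
  [[0,0,8.58],[0,0,0],100],
])

```text
time: 3.8
ee_pos: [0.4507, -0.1228, 0.3113]
tcp_rot: [180.0, 0.0, 106.3]
wrist_force: [-0.4, 0.8, 1.1]
opening: 0.0854
grasp_force: 0.0
```

>>> servo_tool([
  [[0,0,8.58],[0,0,0],100],
  [[0,0,8.58],[0,0,0],100],
  [[0,0,8.58],[0,0,0],100],
  [[0,0,8.58],[0,0,0],100],
  [[0,0,8.58],[0,0,0],100],
  [[0,0,8.58],[0,0,0],100],
  [[0,0,8.58],[0,0,0],100],
  [[0,0,0],[0,0,0],100],
  [[0,0,0],[0,0,0],100],
])

```text
time: 4.7
ee_pos: [0.4507, -0.1228, 0.3113]
tcp_rot: [180.0, -0.0, 46.8]
wrist_force: [0.1, -0.7, -0.3]
opening: 0.0853
grasp_force: 0.0
```

Run:
```python
from h import *
o=get_obs();im,d=camera("wrist");P=cloud(d,"wrist")
cv2.imwrite("pics/wr1.png",im[...,::-1])
m=(np.hypot(P[...,0]-.4513,P[...,1]+.1257)<.045)&(P[...,2]>.14)&(P[...,2]<.165)&(d>0)
b=P[m];r=cv2.minAreaRect((b[:,:2]*1000).astype(np.float32));print(len(b),np.percentile(b[:,2],[5,50,95,99]),r)
for n in("clip","clip_handles","probe_tip"):print(n,[(x["score"],w(x["xyz"],"wrist")) for x in mark_of(n,"wrist")[:2]])
```

```text
739 [0.1459 0.1499 0.1515 0.1522] ((450.9470520019531, -125.76679992675781), (30.332429885864258, 49.423744201660156), 46.02226257324219)
clip [(0.94, array([ 0.4474, -0.1258,  0.1029]))]
clip_handles [(0.95, array([ 0.4536, -0.1281,  0.1461]))]
probe_tip [(0.79, array([ 0.4629, -0.1387,  0.0295]))]
```

View pics/wr1.png

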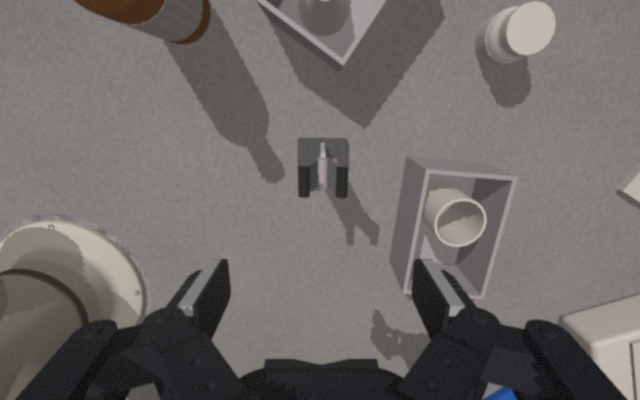

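The rollers at (305,180) and (342,180) sit square between the open fingers. Next I descend and squeeze.

>>> servo_tool([
  [[0,0,0.5],[-0.0018,0.0023,0.04],100],
  [[0,0,0],[0,0,0.04],100],
  [[0,0,0],[0,0,0.04],100],
  [[0,0,0],[0,0,0.03],100],
  [[0,0,0],[0,0,0.02],100],
  [[0,0,0],[0,0,0.018],100],
  [[0,0,0],[0,0,0],100],
  [[0,0,0],[0,0,0],100],
])

```text
time: 5.7
ee_pos: [0.4511, -0.1257, 0.1238]
tcp_rot: [-180.0, 0.0, 46.1]
wrist_force: [0.8, -0.4, 0.4]
opening: 0.0852
grasp_force: 0.0
```

>>> servo_tool([
  [[0,0,0],[0,0,0],0],
  [[0,0,0],[0,0,0],0],
  [[0,0,0],[0,0,0],0],
  [[0,0,0],[0,0,0],0],
  [[0,0,0],[0,0,0],0],
  [[0,0,0],[0,0,0],0],
  [[0,0,0],[0,0,0],0],
  [[0,0,0],[0,0,0],0],
  [[0,0,0],[0,0,0],0],
  [[0,0,0],[0,0,0],0],
  [[0,0,0],[0,0,0],0],
  [[0,0,0],[0,0,0],0],
], force=30)

```text
time: 6.9
ee_pos: [0.4529, -0.1264, 0.1262]
tcp_rot: [179.7, -0.1, 46.1]
wrist_force: [1.5, -1.8, 14.2]
opening: 0.0295
grasp_force: 29.4
```

>>> servo_tool([
  [[0,0,0],[0,0,-0.01],0],
  [[0,0,0],[0,0,-0.02],0],
  [[0,0,0],[0,0,-0.03],0],
  [[0,0,0],[0,0,-0.03],0],
  [[0,0,0],[0,0,-0.03],0],
  [[0,0,0],[0,0,0],0],
  [[0,0,0],[0,0,0],0],
])

```text
time: 7.6
ee_pos: [0.4514, -0.1257, 0.2437]
tcp_rot: [180.0, -0.0, 46.1]
wrist_force: [1.6, -0.2, -0.9]
opening: 0.0296
grasp_force: 30.3
```

Run:
```python
from h import *
o=get_obs();print(o["ee_pos"],o["tcp_rot"],o["opening"],o["grasp_force"],o["wrist_force"])
im,d=camera("side");im2,d2=camera("wrist")
p=px(o["ee_pos"],"side").astype(int);print(p)
a=cv2.resize(im[max(0,p[1]-60):p[1]+90,p[0]-75:p[0]+75],(500,500));b=cv2.resize(im2,(300,188))
c=np.zeros((500,800,3),np.uint8);c[:,:500]=a;c[:188,500:]=b
cv2.imwrite("pics/lift.png",c[...,::-1])
for cc in("side","wrist"):
  for n in("clip","clip_handles","probe_tip"):print(cc,n,[(x["score"],w(x["xyz"],cc)) for x in mark_of(n,cc)[:1]])
```

```text
[ 0.4514 -0.1257  0.2437] [179.9559  -0.0271  46.0884] 0.029589400099071666 30.26901125907898 [ 1.6476 -0.2148 -0.8743]
[391 134]
side clip [(0.64, array([ 0.4548, -0.1239,  0.2192]))]
side clip_handles [(0.71, array([ 0.4476, -0.1188,  0.265 ]))]
side probe_tip [(0.95, array([ 0.469 , -0.1421,  0.1517]))]
wrist clip [(0.61, array([ 0.4416, -0.1295,  0.2182]))]
wrist clip_handles [(0.62, array([ 0.4496, -0.1182,  0.2638]))]
wrist probe_tip [(0.69, array([ 0.4686, -0.1411,  0.148 ]))]
```

View pics/lift.png

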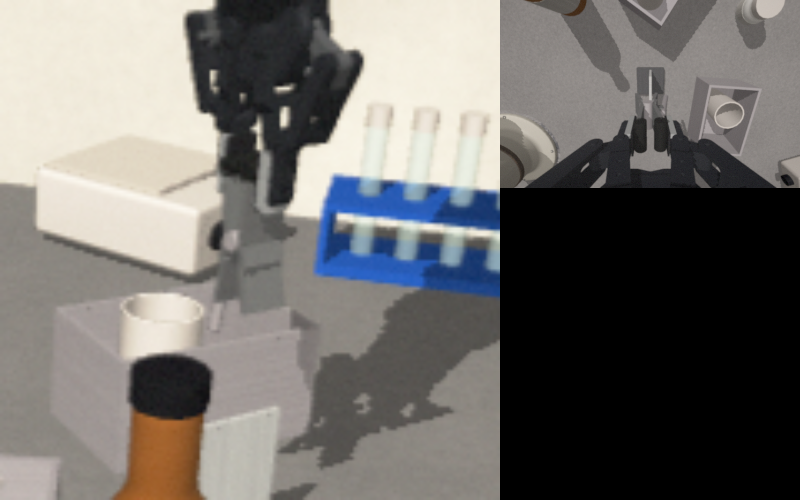

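Run:
```python
from h import *
from scipy.spatial.transform import Rotation as Ro
o=get_obs();im,d=camera("wrist");P=cloud(d,"wrist")
R=Ro.from_euler("xyz",o["tcp_rot"],degrees=True).as_matrix()
T=(P-o["ee_pos"])@R
m=(d>0)&(abs(T[...,0])<.03)&(abs(T[...,1])<.06)&(T[...,2]>-.02)&(T[...,2]<.105)
v,u=np.where(m);print(u.min(),u.max(),v.min(),v.max())
for z in np.arange(.0,.105,.008):
    s=T[m&(T[...,2]>=z)&(T[...,2]<z+.008)]
    if len(s): 
        h,_=np.histogram(s[:,1],bins=np.arange(-.04,.0401,.002)); print(round(z,3),''.join('#' if x>2 else '.' if x==0 else '+' for x in h), np.round(s[:,0].mean(),3))
c=im[max(0,v.min()-5):v.max()+5,u.min()-15:u.max()+15];s=min(780/c.shape[1],580/c.shape[0])
cv2.imwrite("pics/jaw.png",cv2.resize(c,None,fx=s,fy=s,interpolation=cv2.INTER_CUBIC)[...,::-1])
```

```text
256 385 197 280
0.0 ..............###.....###............... 0.01
0.008 ..............##########+............... 0.003
0.016 .............###########..###+.......... 0.005
0.024 ...........####+##############.......... 0.008
0.032 ...........#####.....##########......... 0.009
0.04 ..........+###+......###+..+###+........ 0.009
0.048 .........####.........###..#####........ 0.004
0.056 ........####..........+###..#####....... 0.004
0.064 .......................++....####....... 0.003
0.072 .............................+####...... 0.002
0.08 ..............................####+..... 0.002
0.088 ...............................+##+..... 0.002
```

View pics/jaw.png

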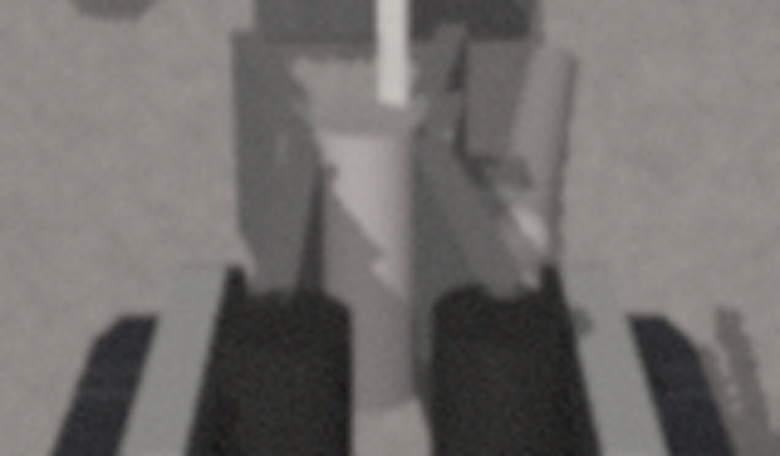

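The clip is held with the jaws open about 20 mm at the tips. It is tilted about 5–6° in the grip, so the tips lean to tool −y. I'll carry it over the +y long wall of trough_mid and straighten it with a tilt about tool x.

>>> servo_tool([
  [[0,0,0],[0.017,0,-0.02],0],
  [[0,0,0],[0.034,0,0],0],
  [[0,0,0],[0.034,0,0],0],
  [[0,0,0],[0.034,0,0],0],
  [[0,0,0],[0.034,0,0],0],
  [[0,0,0],[0.034,0,0],0],
  [[0,0,0],[0.034,0,0],0],
  [[0,0,0],[0.034,0,0],0],
  [[0,0,0],[0.017,-0.0017,0],0],
])

```text
time: 8.95
ee_pos: [0.6399, 0.0734, 0.262]
tcp_rot: [-179.9, 0.0, 46.2]
wrist_force: [-0.0, -1.3, -1.2]
opening: 0.0295
grasp_force: 30.3
```

>>> servo_tool([
  [[0,0,8.4],[0,0,0],0],
  [[0,0,8.4],[0,0,0],0],
  [[0,0,8.4],[0,0,0],0],
  [[0,0,8.5],[0,0,0],0],
  [[-5.5,0,0],[0,0,0],0],
  [[0,0,0],[0,0,0],0],
  [[0,0,0],[0,0,0],0],
])

```text
time: 9.65
ee_pos: [0.6384, 0.0721, 0.2631]
tcp_rot: [174.6, 0.0, 12.5]
wrist_force: [-0.4, -0.3, -2.0]
opening: 0.0297
grasp_force: 30.3
```

```bash
cat > m.py <<'E'
from h import *
from scipy.spatial.transform import Rotation as Ro
import sys
o=get_obs();im,d=camera("wrist");P=cloud(d,"wrist")
print(o["ee_pos"],o["tcp_rot"],o["opening"],o["grasp_force"])
R=Ro.from_euler("xyz",[180,0,o["tcp_rot"][2]],degrees=True).as_matrix()
T=(P-o["ee_pos"])@R   # levelled tool axes
cl=(d>0)&(abs(T[...,0])<.03)&(abs(T[...,1])<.06)&(T[...,2]>-.01)&(T[...,2]<.11)
for z in np.arange(.016,.105,.008):
    s=T[cl&(T[...,2]>=z)&(T[...,2]<z+.008)]
    h,_=np.histogram(s[:,1],bins=np.arange(-.04,.0401,.002)); print(round(z,3),''.join('#' if x>2 else '.' if x==0 else '+' for x in h))
c,s=np.cos(np.radians(12.4)),np.sin(np.radians(12.4))
Q=(P-[.6161,.0131,0])@np.array([[c,-s,0],[s,c,0],[0,0,1]])
rim=(d>0)&(abs(P[...,2]-.09)<.006)&(abs(Q[...,1]-.0525)<.02)&(abs(Q[...,0])<.09)&~cl
r=Q[rim];print("rim",len(r),r[:,2].mean() if len(r) else 0)
if len(r)>20:
    for a in np.arange(-.09,.09,.02):
        t=r[(r[:,0]>=a)&(r[:,0]<a+.02)]
        if len(t)>5: print(round(a,2),len(t),np.percentile(t[:,1],[3,50,97]))
q=np.array([[c,s],[-s,c]])@(o["ee_pos"][:2]-[.6161,.0131]);print("tcp in trough",q)
cv2.imwrite(sys.argv[1],im[...,::-1])
E
python3 m.py pics/over.png
```

```text
[0.6384 0.0721 0.2631] [174.6124   0.0233  12.4817] 0.02971748758393733 30.292605757713318
0.016 ..............############.####.........
0.024 .............####+####+#########........
0.032 .............#####.....##########.......
0.04 .............####......+###...####......
0.048 ............####........+###..#####.....
0.056 ............###..........+###..#####....
0.064 ............+.+.................#####+..
0.072 .................................+####..
0.08 ..................................#####.
0.088 ........................................
0.096 ........................................
0.104 ........................................
rim 557 0.08894311693144875
-0.09 49 [0.0326 0.0383 0.0442]
-0.01 52 [0.051  0.0527 0.0553]
0.01 94 [0.0509 0.0531 0.0559]
0.03 94 [0.0515 0.0536 0.0558]
0.05 99 [0.0512 0.0533 0.0554]
0.07 169 [0.0342 0.0491 0.0551]
tcp in trough [0.0345 0.0529]
```

View pics/over.png

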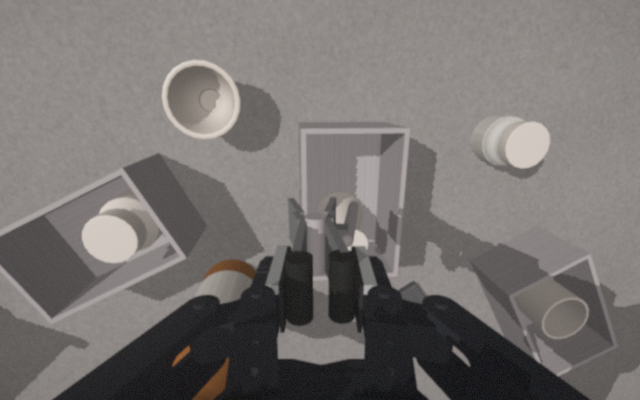

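The wall mid-plane is at trough y≈53.3 mm. The jaw gap (inner faces near ±10 mm) is centred on it, so I descend vertically.

>>> servo_tool([
  [[0,0,0],[0,-0.0029,0.03],0],
  [[0,0,0],[0,-0.0029,0.03],0],
  [[0,0,0],[0,-0.0029,0.03],0],
  [[0,0,0],[0,-0.0014,0.015],0],
  [[0,0,0],[0,-0.0014,0.015],0],
  [[0,0,0],[0,-0.001,0.01],0],
  [[0,0,0],[0,-0.001,0.01],0],
  [[0,0,0],[0,0,0],0],
  [[0,0,0],[0,0,0],0],
])

```text
time: 10.6
ee_pos: [0.6387, 0.0714, 0.123]
tcp_rot: [174.5, -0.0, 12.4]
wrist_force: [0.5, -0.6, -0.5]
opening: 0.0292
grasp_force: 30.3
```

```bash
python3 m.py pics/low.png; python3 -c "
from h import *
print(get_obs()['wrist_force'])"
```

```text
[0.6387 0.0714 0.123 ] [174.5141  -0.0174  12.3813] 0.029173672438677852 30.29347836971283
0.016 ..............###########..####.........
0.024 .............#########+#########........
0.032 .............########.###########.......
0.04 .............###+#+....####..+####......
0.048 ............####.#+.....+###..#####+....
0.056 ...........+###..#.......+##+..#####....
0.064 .................#..............#####...
0.072 .................#...............+####..
0.08 .................#................+####.
0.088 .................#......................
0.096 .................#......................
0.104 .................#......................
rim 1166 0.08909108051115613
-0.07 115 [0.0515 0.0536 0.0562]
-0.05 191 [0.0514 0.0536 0.0562]
-0.03 109 [0.0513 0.0527 0.0546]
-0.01 80 [0.0513 0.052  0.0533]
0.05 80 [0.0515 0.0539 0.0561]
0.07 591 [0.0335 0.0482 0.056 ]
tcp in trough [0.0346 0.0521]
[-0.0322 -0.7814 -0.6684]
```

>>> servo_tool([
  [[0,0,0],[0,-0.002,0.003],0],
  [[0,0,0],[0,-0.0003,0.003],0],
  [[0,0,0],[0,-0.0002,0.002],0],
  [[0,0,0],[0,0,0],0],
])

```text
time: 11.05
ee_pos: [0.6388, 0.0734, 0.1165]
tcp_rot: [174.5, -0.2, 12.4]
wrist_force: [-2.8, 0.7, 10.0]
opening: 0.0297
grasp_force: 31.3
```

>>> servo_tool([
  [[0,0,0],[0,-0.0002,0.002],0],
  [[0,0,0],[0,0,0],0],
])

```text
time: 11.25
ee_pos: [0.6392, 0.0734, 0.1163]
tcp_rot: [174.5, -0.3, 12.4]
wrist_force: [-4.5, 0.4, 19.3]
opening: 0.0294
grasp_force: 32.3
```

>>> servo_tool([
  [[0,0,0],[0,-0.0001,0.001],42],
  [[0,0,0],[0,-0.0001,0.001],48],
  [[0,0,0],[0,-0.0001,0.001],54],
  [[0,0,0],[0,0,0],60],
  [[0,0,0],[0,0,0],64],
  [[0,0,0],[0,0,0],64],
  [[0,0,0],[0,0,0],64],
])

```text
time: 11.95
ee_pos: [0.6381, 0.0732, 0.1091]
tcp_rot: [174.5, 0.0, 12.4]
wrist_force: [-0.6, -1.1, 0.3]
opening: 0.0544
grasp_force: 0.0
```

```bash
python3 m.py pics/rel.png|tail -12
python3 - <<'E'
from h import *
im,d=camera("side");cv2.imwrite("pics/side2.png",cv2.resize(im[120:320,200:460],(780,600),interpolation=cv2.INTER_CUBIC)[...,::-1])
for n in("clip","clip_handles","probe_tip"):print(n,[(x["score"],w(x["xyz"],"side")) for x in mark_of(n,"side")[:1]])
E
```

```text
0.08 ..................#.......####..........
0.088 ..................#.....................
0.096 ..................#......+#####+########
0.104 ###################......###############
rim 1437 0.08875604202046268
-0.07 6 [0.0512 0.0522 0.0561]
-0.05 227 [0.0513 0.0538 0.0561]
-0.03 240 [0.0512 0.0537 0.0561]
-0.01 183 [0.0513 0.0537 0.0561]
0.05 106 [0.0513 0.0535 0.0561]
0.07 675 [0.0335 0.0487 0.056 ]
tcp in trough [0.0344 0.054 ]
clip [(0.8, array([0.6396, 0.0711, 0.0915]))]
clip_handles [(0.97, array([0.6422, 0.0722, 0.1349]))]
probe_tip []
```

View pics/side2.png

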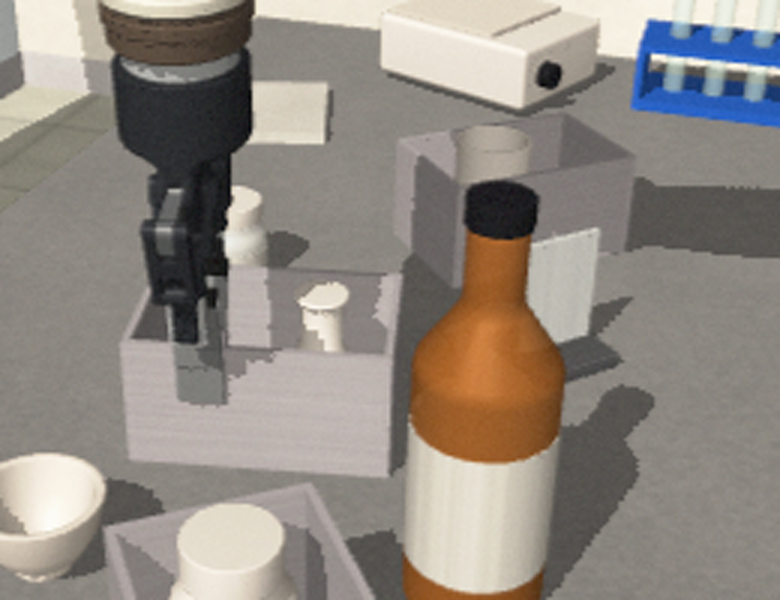

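The clip is on the wall, with its outer jaw over the outside at about (200,370), and the flask is undisturbed. Now I open fully and withdraw straight up.

>>> servo_tool([
  [[0,0,0],[0,0,0],100],
  [[0,0,0],[0,0,0],100],
  [[0,0,0],[0,0,0],100],
  [[0,0,0],[0,0,0],100],
  [[0,0,0],[0,0.001,-0.01],100],
  [[0,0,0],[0,0.002,-0.02],100],
  [[0,0,0],[0,0.0029,-0.03],100],
  [[0,0,0],[0,0.0029,-0.03],100],
  [[0,0,0],[0,0.0029,-0.03],100],
  [[0,0,0],[0,0.0029,-0.03],100],
  [[0,0,0],[0,0,0],100],
  [[0,0,0],[0,0,0],100],
])

```text
time: 13.4
ee_pos: [0.6386, 0.0731, 0.2613]
tcp_rot: [174.5, -0.1, 12.4]
wrist_force: [0.3, 0.4, -0.3]
opening: 0.0853
grasp_force: 0.0
```

Run:
```python
from h import *
o=get_obs();print(o["ee_pos"])
c,s=np.cos(np.radians(12.4)),np.sin(np.radians(12.4))
im,d=camera("wrist");P=cloud(d,"wrist");Q=(P-[.6161,.0131,0])@np.array([[c,-s,0],[s,c,0],[0,0,1]])
m=(d>0)&(abs(Q[...,0]-.035)<.03)&(abs(Q[...,1]-.0535)<.045)&(Q[...,2]>.12)&(Q[...,2]<.17)
b=Q[m];print("rollers z",np.percentile(b[:,2],[50,90,95,99]),cv2.minAreaRect((b[:,:2][b[:,2]>.133]*1000).astype(np.float32)))
for side in(-1,1):
    t=b[(b[:,1]-.0535)*side>.01];print(side,np.percentile(t[:,2],[80,95]),t[:,1].mean())
m=(d>0)&(abs(Q[...,0]-.035)<.03)&(abs(Q[...,1]-.0535)<.045)
for z in np.arange(.02,.15,.008):
    t=Q[m&(Q[...,2]>=z)&(Q[...,2]<z+.008)]
    h,_=np.histogram(t[:,1],bins=np.arange(.01,.0981,.002)); print(round(z,3),''.join('#' if x>2 else '.' if x==0 else '+' for x in h))
print("probe",[(x["score"],w(x["xyz"],"wrist")) for x in mark_of("probe_tip","wrist")[:1]])
cv2.imwrite("pics/end.png",cv2.resize(im[60:310,180:480],(720,600))[...,::-1])
```

```text
[0.6386 0.0731 0.2613]
rollers z [0.1388 0.1403 0.1406 0.141 ] ((33.50352478027344, 54.18407440185547), (30.889156341552734, 49.4489631652832), 0.05509781837463379)
-1 [0.1399 0.1406] 0.0355043192345858
1 [0.1398 0.1405] 0.07282902276342601
0.02 ............+++........#....................
0.028 ...........++++.............................
0.036 ............+#+.............................
0.044 ............++.........#+...................
0.052 ............+.....++...#+...................
0.06 ...................+...+++..................
0.068 ..................+#...+#+..................
0.076 .................+++...#+++.................
0.084 .................#++####.#+.................
0.092 ................++#########.................
0.1 ...............+###.####.###+...............
0.108 ..............####........###+..............
0.116 ............+###+...........###+............
0.124 .........+++###.............++##+++.........
0.132 .........#######............#######.........
0.14 ..........+####...............####..........
0.148 ............................................
probe [(0.83, array([0.6417, 0.0578, 0.0184]))]
```

View pics/end.png

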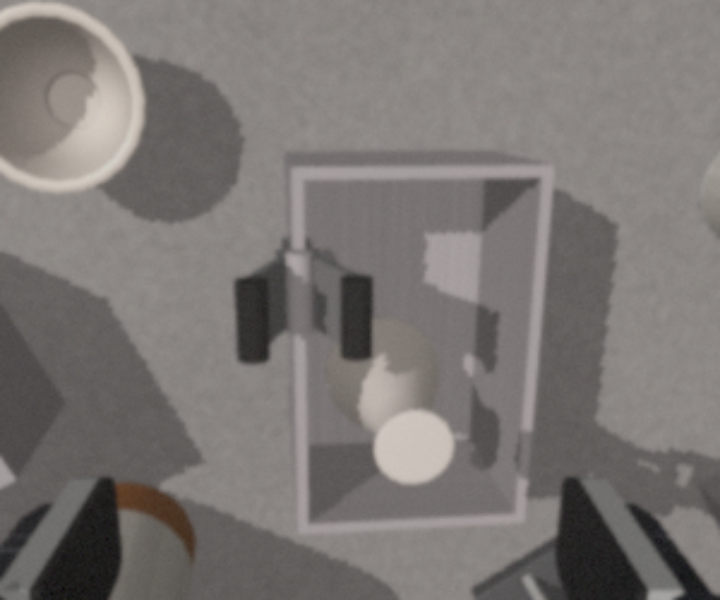

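The rollers at (252,320) and (356,318) are level and symmetric about the rim. Their tops are about 51 mm above the rim, the same as on the stand, so the clip is fully down. The rod hangs inside, clear of the flask.

```bash
python3 -c "
from workcell import job_done
print(job_done())"
```

```text
the job is handed in; nothing more can be done
None
```

The probe clip is pushed fully down on the +y (left) long wall of trough_mid, the trough with the conical flask, its rod hanging inside clear of the flask; the job was handed in at about 13.5 s.

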